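Sort the flower workshop's kit back into its trays

TASK

The flower class is over: put the kit on the table back where it lives. Both rolls of stem tape go side by side in the plywood box and both folded knives in the long metal tray, each lying flat on the floor of its box or tray, and the pin holder goes in the middle of the white ceramic dish, pins up, set down gently rather than dropped. Leave the candle glass and the little terracotta pot standing where they are.

Things in the scene. Friction and masses are not known exactly. Their poses are not given: they have to be found in the camera images.
- tape_a_center (a point): one of two alike rolls of stem tape, a dull green ring on a cardboard core lying flat: outer diameter 56 mm, hole 32 mm, 25 mm tall, 50 g. The point is its centre, half-way up (12.5 mm above what it lies on); z is the roll's axis. The two rolls are interchangeable.
- tape_b_center (a point): one of two alike rolls of stem tape, a dull green ring on a cardboard core lying flat: outer diameter 56 mm, hole 32 mm, 25 mm tall, 50 g. The point is its centre, half-way up (12.5 mm above what it lies on); z is the roll's axis. The two rolls are interchangeable.
- knife_a_center (a point): one of two alike folded florist's knives lying flat on its side, dark wood handle with steel ends: 100 mm long (x), 24 mm wide (y), 15 mm thick (z), 90 g. The point is its centre, half-way up (7.5 mm above what it lies on). The two knives are interchangeable.
- knife_b_center (a point): one of two alike folded florist's knives lying flat on its side, dark wood handle with steel ends: 100 mm long (x), 24 mm wide (y), 15 mm thick (z), 90 g. The point is its centre, half-way up (7.5 mm above what it lies on). The two knives are interchangeable.
- pin_holder_center (a point): flower pin holder: a heavy rectangular block, dark grey base under a bed of brass pins that point up: 72 mm long (x), 48 mm wide (y), 24 mm tall with the pins (base 9 mm), 0.4 kg; grip it across the 48 mm. The point is its centre, 12 mm above what it stands on; z points up, the way the pins do.
- tape_box: the tape box: an open plywood box fixed to the table, outside 140 (x) x 180 (y) x 36 mm high, walls and floor 6 mm thick, so 128 x 168 mm inside. Origin: centre of its underside, at table height; the inner floor is 6 mm above it; z up. Two rolls fit side by side along y. Empty at the start.
- tool_tray: the tool tray: a long, low, bright metal tray with a rounded rim, fixed to the table, outside 96 (x) x 252 (y) x 22 mm high, walls and floor 4 mm thick, so 88 x 244 mm inside. Origin: centre of its underside, at table height; the inner floor is 4 mm above it; z up. A knife fits lengthwise (along y), the two end to end or side by side. Empty at the start.
- dish: the flower dish: a shallow round white ceramic dish with a dark rim, fixed to the table, 190 mm across the rim, 29 mm high, flat inner floor 155 mm across and 6 mm above the table. Origin: centre of its underside, at table height; z up. Empty at the start.
- candle_center (a point): bystander: a small candle in a clear glass, standing loose, 50 mm across at the rim, 50 mm tall; the point is on its axis half-way up.
- pot_center (a point): bystander: a small empty terracotta pot, standing loose, 57 mm across at the rim, 50 mm tall; the point is on its axis half-way up.

How it is judged:
By the outcome, as a careful person would: the job done as asked, in the order asked, and still so for the second after the job is handed in, with the robot touching nothing.
It also fails if it takes over 134 s, if anything falls off the work surface, if the arm or the gripper's body presses on something with over 40 N, if the wrist force passes 120 N, or if a joint passes its speed limit or range.

ROBOT

A 7-joint arm with a two-finger parallel gripper is mounted at the origin on the work surface. World frame = base frame: x ahead of the robot, y to its left, z up, the work surface at z = 0. Lengths are in m, angles in rad, forces in N, time in s.
With the tool pointing down it reaches from about 0.4 to 0.875 m from the base axis. Payload 6.5 kg.
Tool frame: the origin (TCP) lies at the very end of the fingers, on their centre line; the grasp point (between the pads) lies 19 mm behind it; z points along the fingers, y is the line along which they close (so a half turn about z gives the same grasp; the last joint's range is limited). The gripper opens to 85 mm and grips with 20 to 120 N. Pads are 22 mm wide; open, the fingers measure 114 mm over their backs; the gripper's body (76 mm by 85 mm) begins 54 mm behind the grasp point. The pads swing forward as they close: fully open they stand 13 mm farther back than shut.
Start: joints at [-1.247, 0.536, -0.004, 1.538, 0.003, 1.067, -0.071], TCP at [0.247, 0.601, 0.231] pointing down, gripper open.
Joint ranges: [-2.7, 2.7], [-0.37, 2.16], [-1.27, 1.26], [0.24, 2.4], [-1.31, 4.45], [0.19, 1.91], [-2.76, 2.76]. Speed limits (rad/s): [2.39, 2.39, 3.14, 3.14, 3.14, 3.14, 3.14].

INTERFACE

Orientations are given as a unit quaternion [w, x, y, z].
In Python, from cell import ctrl, command_gripper, solve_ik, read_camera, camera_model gives the robot as it stands. Calls block until the motion is done:
- ctrl.reach(position, orientation): joint-space move of the TCP to a pose.
- ctrl.servo_line(position, attitude=None, velocity=0.15): straight line of the TCP; attitude=None keeps the orientation; velocity is the mean speed in m/s.
- ctrl.move_j(angles): joint-space move.
- command_gripper(opening, f_grip=None): opening from 0.0 (shut) to 1.0 (fully open); f_grip is the grip in N (None keeps the last); returns when the fingers have stopped.
- ctrl.wait(seconds).
- solve_ik(position, orientation): joint angles nearest the present ones, or None.
- ctrl.state(): the state.
- read_camera(name): name is "side" or "top" or "wrist"; returns (picture, depth): 480x640x3 uint8, blue, green, red; 480x640 float32, m along the optical axis (not along the pixel's ray), 0 where there is no reading.
- camera_model(name): a dict with "fx", "fy", "cx", "cy" (pixels), "k1" (the pictures are not rectified: a ray, as slopes to the right and down, at radius r is drawn at 1 + k1 r^2 times it, then the intrinsics apply), "R" (3x3) and "t" (3): a world point X has camera coordinates R X + t. Camera axes: x right, y down, z forward; pixel columns grow to the right and rows downward; lengths in m; the calibration is good to about 2 mm. A picture is of the moment at which its call begins: read the wrist's pose just before it. camera_model takes no time and is no camera call; for the wrist camera it gives the pose at the moment of the call.
A pose or a line that the arm cannot do raises ctrl.PlanningError and nothing moves.
- ctrl.sign_off(): hands the job in; it is judged then, once.
The state is a dict: "time": time; "q": joint angles; "qd": joint speeds; "tau": joint torques, N m; "tcp_pos": TCP position; "ee_rot": TCP orientation; "wrist_force": force on the tool from outside, world axes, zero at the start; "moment": the same for the moment, N m; "opening": opening from 0.0 (shut) to 1.0 (fully open); "grip_force": force on a finger pad.
Only numpy, scipy, OpenCV 4.12 (cv2) and the standard library are available. Lean on these libraries where they do the work, as an engineer would, in place of code of your own. Each camera call takes 0.05 s, during which the arm holds its last target. There are 200 camera calls.

## Working session

There is one attempt and no reset: what is moved stays moved. The work goes in short steps, each a Python script; the robot and the scene stay as the last script left them, time stands still between calls to the robot, and variables do not carry over. Pictures are saved under pics/ and viewed, at most 14 in all, crops included, and the job is handed in when it is done.

```bash
mkdir -p pics; ls
python3 - <<'E'
from cell import *
import cv2,numpy as np
for n in ["top","side"]:
    im,d=read_camera(n); cv2.imwrite(f"pics/{n}0.png",im); np.save(f"pics/{n}0.npy",d); m=camera_model(n); print(n,m)
print(ctrl.state())
E
```

```text
pics
top {'fx': 573.1618942970941, 'fy': 573.1618942970941, 'cx': 306.6160210368274, 'cy': 244.36111109128188, 'k1': -0.059829127605028294, 'R': array([[-0.0103491 , -0.9998677 ,  0.0125494 ],
       [-0.99202799,  0.00869007, -0.12571773],
       [ 0.12559204, -0.01375042, -0.99198668]]), 't': array([-0.00826863,  0.50552238,  1.13680407])}
side {'fx': 477.20355381808616, 'fy': 477.20355381808616, 'cx': 314.19010696529836, 'cy': 239.51824613082843, 'k1': 0.02542117615914433, 'R': array([[ 9.05902136e-01, -4.23486606e-01, -6.42886012e-04],
       [-2.77623493e-01, -5.92731067e-01, -7.56039072e-01],
       [ 3.19791362e-01,  6.85075891e-01, -6.54526171e-01]]), 't': array([-0.48021569,  0.1746174 ,  0.85965333])}
{'time': 0.1, 'q': array([-1.24717986,  0.53711104, -0.004426  ,  1.53877138,  0.00260568,
        1.06730663, -0.07121042]), 'qd': array([ 0.00105472, -0.00245875,  0.0012088 , -0.00353016, -0.00165565,
        0.00052568,  0.00154911]), 'tau': array([ 2.59947701e-03, -5.84563315e+01,  1.05186604e+00, -2.59773159e+01,
        1.25971501e-02,  4.57636328e-03, -1.53225134e-06]), 'tcp_pos': array([0.24681655, 0.60069733, 0.2304886 ]), 'ee_rot': array([-9.03008346e-05,  1.93650353e-01,  9.81070287e-01, -7.90234814e-04]), 'wrist_force': array([ 0.18449723, -0.21464332, -0.4812091 ]), 'moment': array([ 0.00713789, -0.04317116,  0.00193036]), 'grip_force': 0.0, 'opening': 0.9993799485192109}
```

View pics/top0.png

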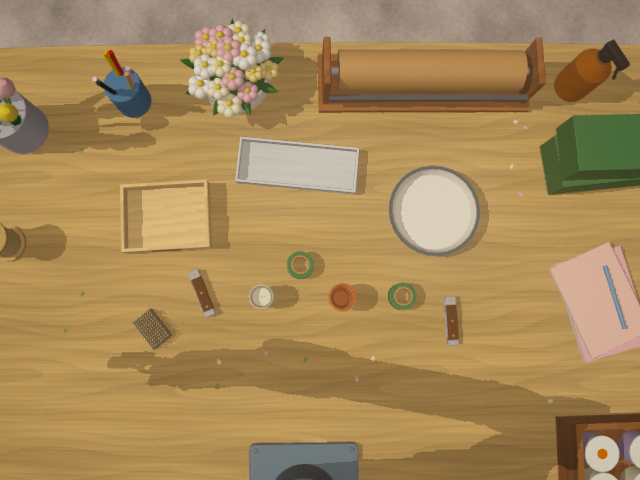

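View pics/side0.png

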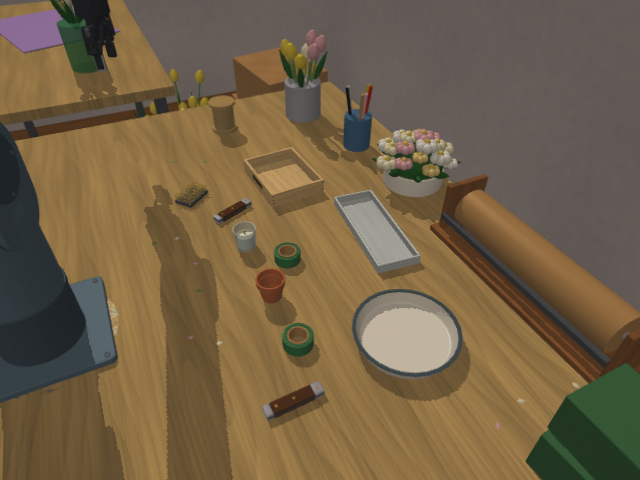

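The top view shows the tapes at (300,265) and (402,296) and the knives at (202,293) and (452,320). The pin holder is at (152,328), the box at (165,216), the tray at (298,165) and the dish at (434,211). The candle is at (262,297) and the pot at (342,297). The side view agrees. Next I'll measure from depth.

```bash
cat > h.py <<'E'
from cell import *
import cv2,numpy as np
def cloud(d,m):
    """world xyz per pixel from depth"""
    K=np.array([[m['fx'],0,m['cx']],[0,m['fy'],m['cy']],[0,0,1.]])
    v,u=np.mgrid[0:d.shape[0],0:d.shape[1]]
    p=cv2.undistortPoints(np.stack([u,v],-1).reshape(-1,1,2).astype(float),K,np.array([m['k1'],0,0,0.])).reshape(*d.shape,2)
    c=np.dstack([p*d[...,None],d])
    return (c-m['t'])@m['R']
E
python3 - <<'E'
from h import *
d=np.load('pics/top0.npy');P=cloud(d,camera_model('top'));ok=d>0
im=cv2.imread('pics/top0.png')
t=P[ok&(abs(P[...,2])<.02)];print('table z',np.median(t[:,2]),t[:,2].std(),ok.mean())
mask=(ok&(P[...,2]-np.median(t[:,2])>.005)).astype(np.uint8)
mask[:120]=0;mask[400:]=0
n,l,s,c=cv2.connectedComponentsWithStats(mask)
for i in range(1,n):
    if s[i,4]<60: continue
    q=P[l==i]; z=np.percentile(q[:,2],90)
    top=q[q[:,2]>z-.006][:,:2]
    (cx,cy),(w,h),a=cv2.minAreaRect((top*1000).astype(np.float32))
    print(c[i].round(),s[i,4],'z90 %.3f'%z,'ctr',round(cx),round(cy),'wh',round(w),round(h),'a %.1f'%a)
E
```

```text
table z 5.794123074592244e-05 0.003987938894508661 0.9960677083333334
[ 22. 134.] 1371 z90 0.109 ctr 735 563 wh 39 66 a 6.0
[592. 156.] 6462 z90 0.159 ctr 677 -590 wh 100 134 a 0.6
[298. 165.] 1392 z90 0.023 ctr 677 5 wh 254 99 a 84.1
[435. 210.] 4928 z90 0.029 ctr 575 -278 wh 189 190 a 44.3
[164. 216.] 3844 z90 0.035 ctr 568 280 wh 143 182 a 2.8
[ 10. 243.] 721 z90 0.084 ctr 519 587 wh 59 14 a 3.2
[600. 302.] 7219 z90 0.029 ctr 385 -621 wh 203 147 a 23.0
[300. 265.] 421 z90 0.027 ctr 466 1 wh 53 53 a 89.7
[201. 293.] 565 z90 0.017 ctr 410 205 wh 100 23 a 21.7
[342. 297.] 528 z90 0.051 ctr 397 -82 wh 55 56 a 25.7
[402. 296.] 456 z90 0.028 ctr 399 -208 wh 55 54 a 54.2
[261. 296.] 478 z90 0.050 ctr 401 79 wh 48 48 a 89.7
[451. 321.] 566 z90 0.018 ctr 348 -308 wh 97 23 a 2.2
[152. 328.] 806 z90 0.022 ctr 338 306 wh 66 44 a 38.7
```

The depth map gives clean poses, so I'll start with the first tape.

```bash
cat >> h.py <<'E'
from scipy.spatial.transform import Rotation as Rn
def quat(phi):
    """tool down, closing line at phi degrees; the half turn that keeps joints nearest"""
    p=np.radians(phi); y=np.array([np.cos(p),np.sin(p),0]); z=np.array([0,0,-1.])
    q=Rn.from_matrix(np.column_stack([np.cross(y,z),y,z])).as_quat()
    return q[[3,0,1,2]]
def hover(x,y,phi,z=.17):
    best=None; q0=ctrl.state()['q']
    for f in (phi,phi+180):
        s=solve_ik([x,y,z],quat(f))
        if s is not None:
            c=np.abs(np.array(s)-q0).max()+(5 if abs(s[6])>2.6 else 0)
            if best is None or c<best[0]: best=(c,f)
    ctrl.reach([x,y,z],quat(best[1]))
def rep(tag):
    s=ctrl.state(); print(tag,'t %.1f'%s['time'],'tcp',s['tcp_pos'].round(4),'open %.3f'%s['opening'],'grip %.1f'%s['grip_force'],'F',s['wrist_force'].round(1))
def pick(x,y,phi,z,op,f):
    command_gripper(op); hover(x,y,phi)
    ctrl.servo_line([x,y,.05],velocity=.2); ctrl.servo_line([x,y,z],velocity=.08); rep('down')
    command_gripper(0.,f_grip=f); rep('gripped')
    ctrl.servo_line([x,y,.17],velocity=.15); rep('lifted')
def place(x,y,phi,z,op):
    hover(x,y,phi)
    ctrl.servo_line([x,y,z+.03],velocity=.2); rep('above'); ctrl.servo_line([x,y,z],velocity=.04); rep('low')
    command_gripper(op); rep('open')
    ctrl.servo_line([x,y,.17],velocity=.2)
def at(c,yaw,dy):
    a=np.radians(yaw); return c[0]-dy*np.sin(a), c[1]+dy*np.cos(a)
BOX=(.568,.280);TRAY=(.677,.005);DISH=(.575,-.278)
E
python3 - <<'E'
from h import *
pick(.466,.001,2.8,.004,1.,30)
im,_=read_camera('wrist');cv2.imwrite('pics/w1.png',im)
place(*at(BOX,2.8,36),2.8,.0105,.85)
E
```

```text
down t 4.1 tcp [0.4662 0.0009 0.0042] open 1.002 grip 0.0 F [0.4 0.5 0.6]
gripped t 4.5 tcp [0.4664 0.001  0.0046] open 0.630 grip 31.6 F [-1.6 -0.6  5.1]
lifted t 5.7 tcp [0.4653 0.001  0.1693] open 0.634 grip 31.6 F [-0.9 -0.3 -0.8]Traceback (most recent call last):
  File "<stdin>", line 4, in <module>
  File "h.py", line 32, in place
    hover(x,y,phi)
    ~~~~~^^^^^^^^^
  File "h.py", line 23, in hover
    ctrl.reach([x,y,z],quat(best[1]))
                            ~~~~^^^
TypeError: 'NoneType' object is not subscriptable
```

View pics/w1.png

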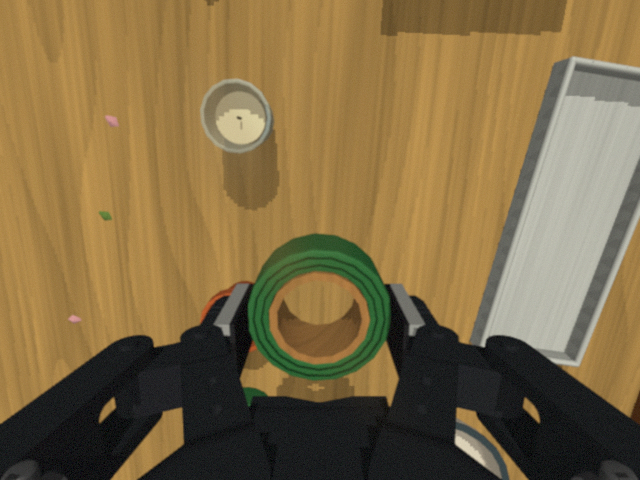

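The picture shows the tape held at (320,310), with the candle at (237,115) untouched. The IK found no solution over the box, so I'll check why.

Run:
```python
from h import *
x,y=at(BOX,2.8,36);print(x,y,ctrl.state()['q'].round(2))
for (x,y) in [(x,y),at(BOX,2.8,-36),(.677,.05),(.575,-.278),(.399,-.208)]:
  for z in (.02,.1,.17):
    o=[]
    for f in range(-180,180,15):
        s=solve_ik([x,y,z],quat(f))
        if s is not None:o.append((f,round(s[6],2)))
    print(round(x,3),round(y,3),z,o)
```

```text
-1.1905917126420773 36.23702094429163 [-0.53  0.34  0.52  2.09 -0.24  0.77  0.19]
-1.191 36.237 0.02 []
-1.191 36.237 0.1 []
-1.191 36.237 0.17 []
2.327 -35.677 0.02 []
2.327 -35.677 0.1 []
2.327 -35.677 0.17 []
0.677 0.05 0.02 [(-180, np.float64(2.32)), (-165, np.float64(-2.27)), (-150, np.float64(-2.04)), (-135, np.float64(-1.8)), (-120, np.float64(-1.57)), (-105, np.float64(-1.34)), (-90, np.float64(-1.12)), (-75, np.float64(-0.89)), (-60, np.float64(-0.66)), (-45, np.float64(-0.43)), (-30, np.float64(-0.2)), (-15, np.float64(0.02)), (0, np.float64(0.25)), (15, np.float64(0.48)), (30, np.float64(0.7)), (45, np.float64(0.91)), (60, np.float64(1.1)), (75, np.float64(1.3)), (90, np.float64(1.5)), (105, np.float64(1.71)), (120, np.float64(1.93)), (135, np.float64(2.14)), (150, np.float64(2.35)), (165, np.float64(2.57))]
0.677 0.05 0.1 [(-180, np.float64(2.39)), (-165, np.float64(-2.32)), (-150, np.float64(-2.09)), (-135, np.float64(-1.86)), (-120, np.float64(-1.63)), (-105, np.float64(-1.4)), (-90, np.float64(-1.17)), (-75, np.float64(-0.95)), (-60, np.float64(-0.72)), (-45, np.float6
[... 4022 characters left out ...]
135, np.float64(2.75)), (150, np.float64(2.26)), (165, np.float64(-2.13))]
0.399 -0.208 0.17 [(-180, np.float64(-2.14)), (-165, np.float64(-1.77)), (-150, np.float64(-1.56)), (-135, np.float64(-1.36)), (-120, np.float64(-1.14)), (-105, np.float64(-0.92)), (-90, np.float64(-0.7)), (-75, np.float64(-0.49)), (-60, np.float64(-0.26)), (-45, np.float64(-0.03)), (-30, np.float64(0.19)), (-15, np.float64(0.42)), (0, np.float64(0.65)), (15, np.float64(0.88)), (30, np.float64(1.12)), (45, np.float64(1.35)), (60, np.float64(1.59)), (75, np.float64(1.83)), (90, np.float64(2.07)), (105, np.float64(2.31)), (120, np.float64(2.55)), (135, np.float64(2.21)), (150, np.float64(2.47)), (165, np.float64(2.74))]
```

The cause was my unit slip: I passed millimetres as metres. Continuing with both tapes.

Run:
```python
from h import *
place(*at(BOX,2.8,.036),2.8,.0105,.82)
pick(.399,-.208,2.8,.004,1.,30)
place(*at(BOX,2.8,-.036),2.8,.0105,.82)
```

```text
above t 7.8 tcp [0.5674 0.3158 0.0418] open 0.631 grip 31.6 F [ 0.9  0.1 -0.3]
low t 8.7 tcp [0.5657 0.3156 0.0106] open 0.630 grip 32.3 F [-3.  -2.2  5.2]
open t 9.1 tcp [0.5663 0.316  0.0103] open 0.818 grip 0.0 F [-0.5 -0.4 -0.2]
down t 13.8 tcp [ 0.3991 -0.2082  0.0042] open 0.999 grip 0.0 F [ 0.2  0.4 -0.6]
gripped t 14.2 tcp [ 0.3994 -0.2081  0.0048] open 0.645 grip 29.8 F [-1.5  1.1  9.4]
lifted t 15.4 tcp [ 0.3984 -0.2077  0.1693] open 0.646 grip 31.8 F [ 0.4  0.2 -0.3]
above t 18.0 tcp [0.5708 0.2439 0.0416] open 0.650 grip 31.9 F [0.2 0.8 0.2]
low t 18.9 tcp [0.5692 0.2439 0.0109] open 0.656 grip 32.6 F [-4.2 -0.7  8.7]
open t 19.2 tcp [0.5698 0.244  0.0103] open 0.820 grip 0.0 F [ 0.5 -0.6 -1.2]
```

Run:
```python
from h import *
pick(.410,.205,21.7+90,.003,.6,40)
im,_=read_camera('wrist');cv2.imwrite('pics/w2.png',im)
```

```text
down t 23.0 tcp [0.4103 0.2051 0.0033] open 0.597 grip 0.0 F [-0.5  0.4  0.5]
gripped t 23.4 tcp [0.4103 0.2052 0.0036] open 0.269 grip 39.4 F [-1.  -1.3  6.2]
lifted t 24.6 tcp [0.4094 0.2048 0.1694] open 0.270 grip 39.3 F [ 0.   0.8 -1. ]
```

View pics/w2.png

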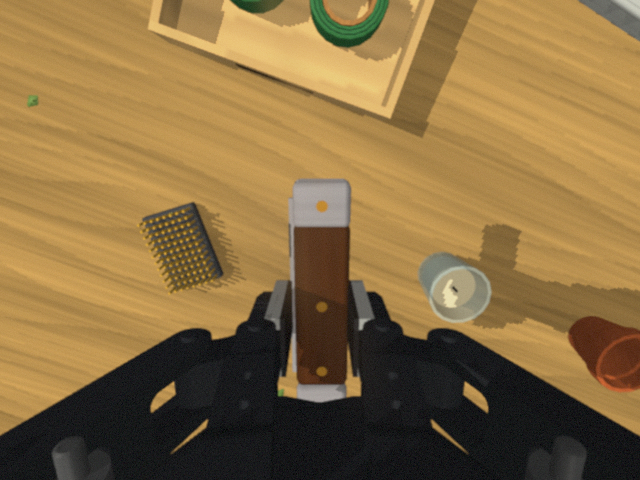

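The knife is held square at (322,285), along the pads. Now I'll place it and do the second knife.

Run:
```python
from h import *
place(*at(TRAY,-5.9,.06),-5.9,.0078,.42)
pick(.348,-.308,2.2+90,.003,.6,40)
place(*at(TRAY,-5.9,-.06),-5.9,.0078,.42)
im,_=read_camera('wrist');cv2.imwrite('pics/w3.png',im)
```

```text
above t 26.7 tcp [0.6842 0.065  0.0392] open 0.269 grip 39.3 F [ 0.2 -0.1 -0.9]
low t 27.6 tcp [0.683  0.0646 0.0077] open 0.267 grip 39.5 F [-1.3  0.1  1.6]
open t 27.9 tcp [0.6834 0.0647 0.0078] open 0.418 grip 0.0 F [-0.7 -0.2 -0.1]
down t 32.4 tcp [ 0.3481 -0.3082  0.0033] open 0.600 grip 0.0 F [ 0.3  0.6 -0.1]
gripped t 32.8 tcp [ 0.3483 -0.3082  0.0036] open 0.266 grip 39.4 F [-0.8  0.5  5.3]
lifted t 34.0 tcp [ 0.3476 -0.3076  0.1693] open 0.271 grip 39.3 F [ 0.2  0.3 -1.4]
above t 36.4 tcp [ 0.6718 -0.0553  0.0392] open 0.268 grip 39.3 F [ 0.6 -0.7 -0.5]
low t 37.3 tcp [ 0.6707 -0.0547  0.0077] open 0.264 grip 39.5 F [-1.1 -0.1  1.3]
open t 37.5 tcp [ 0.6711 -0.0548  0.0078] open 0.419 grip 0.0 F [-0.  -0.5 -0.3]
```

View pics/w3.png

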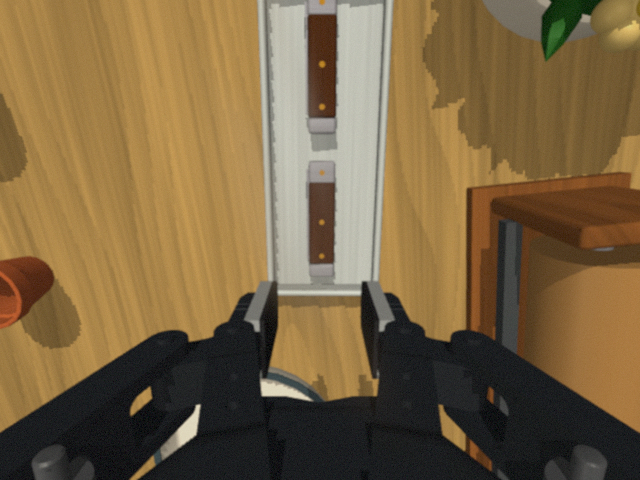

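Both knives lie flat and end to end in the tray, at (321,220) and (321,70). Next is the pin holder, with one close depth look first.

Run:
```python
from h import *
command_gripper(1.); hover(.338,.306,128.7,.20)
m=camera_model('wrist'); im,d=read_camera('wrist'); P=cloud(d,m)
near=(d>0)&(np.hypot(P[...,0]-.338,P[...,1]-.306)<.06)
print('table',np.median(P[near&(abs(P[...,2])<.006)][:,2]))
for lo in (.005,.012):
    q=P[near&(P[...,2]>lo)&(P[...,2]<.04)]
    print(len(q),cv2.minAreaRect((q[:,:2]*1000).astype(np.float32)),np.percentile(q[:,2],[5,50,95]))
cv2.imwrite('pics/w4.png',im); rep('')
```

```text
table 0.0003757731221322678
3703 ((340.896240234375, 308.2834167480469), (71.29862976074219, 47.960731506347656), 38.373172760009766) [0.00803232 0.00974752 0.02433451]
1104 ((341.3436584472656, 308.63720703125), (66.4380111694336, 42.103546142578125), 38.87668991088867) [0.01295719 0.02181873 0.02497115]
 t 40.9 tcp [0.3389 0.3055 0.1999] open 1.003 grip 0.0 F [ 0.1 -0.5  0.2]
```

View pics/w4.png

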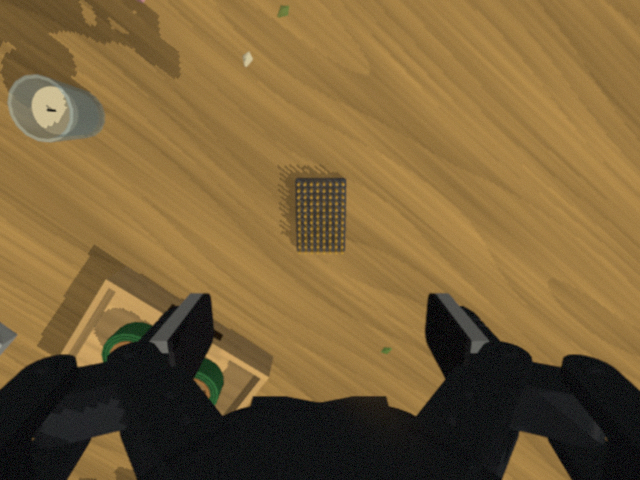

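The pin holder is clear at (321,215). Refined centre is (0.341, 0.308) m with the long axis at 38.4°. Its base is only 9 mm high, so I'll measure where the fingertips end at that opening.

Run:
```python
from h import *
for o in (1.,.68,.56,0.02):
    command_gripper(o); s=ctrl.state(); m=camera_model('wrist'); im,d=read_camera('wrist'); P=cloud(d,m)
    R=Rn.from_quat(s['ee_rot'][[1,2,3,0]]).as_matrix()
    T=(P-s['tcp_pos'])@R   # tool frame
    g=(d>0)&(T[...,2]>-.06)&(T[...,2]<.02)&(abs(T[...,0])<.03)&(abs(T[...,1])<.06)
    q=T[g]; tip=q[q[:,2]>np.percentile(q[:,2],98)-.003]
    print(o,round(s['opening'],3),'zmax',np.percentile(q[:,2],[90,98,99.8]).round(4),'|y| at tip',abs(tip[:,1]).min().round(4),abs(tip[:,1]).max().round(4))
command_gripper(1.)
```

```text
1.0 1.002 zmax [-0.0216 -0.0158 -0.0136] |y| at tip 0.0422 0.0496
0.68 0.681 zmax [-0.0202 -0.0104 -0.0057] |y| at tip 0.0283 0.0412
0.56 0.56 zmax [-0.0216 -0.0096 -0.0041] |y| at tip 0.0233 0.0369
0.02 0.02 zmax [-0.0248 -0.0102 -0.0043] |y| at tip 0.0006 0.0147
```

Run:
```python
from h import *
pick(.341,.308,128.4,.0,1.,60)
im,_=read_camera('wrist');cv2.imwrite('pics/w5.png',im)
```

```text
down t 45.3 tcp [3.412e-01 3.081e-01 2.000e-04] open 1.000 grip 0.0 F [-0.5 -0.  -0.2]
gripped t 45.7 tcp [0.3412 0.3083 0.0007] open 0.548 grip 62.0 F [-1.3 -0.5  8.4]
lifted t 47.0 tcp [0.3405 0.3075 0.1692] open 0.551 grip 62.0 F [-1.1 -1.7 -3. ]
```

View pics/w5.png

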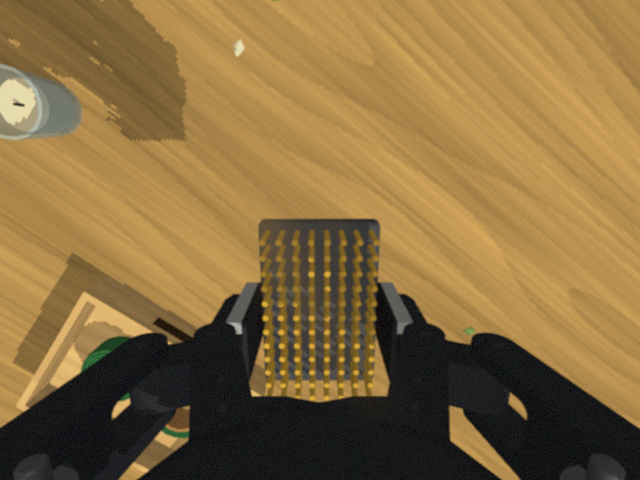

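The pin holder is gripped level, with the pads on its base at about (250,300) and (390,300). Now the gentle placement.

Run:
```python
from h import *
x,y=.576,-.277
hover(x,y,0); ctrl.servo_line([x,y,.05],velocity=.15); ctrl.servo_line([x,y,.014],velocity=.04); ctrl.wait(.3)
rep('near'); f0=ctrl.state()['wrist_force'][2]; z=.014
while z>.0045:
    z-=.001; ctrl.servo_line([x,y,z],velocity=.01); ctrl.wait(.1)
    f=ctrl.state()['wrist_force'][2]-f0
    if f>3: break
print('contact z',z,f); rep('set')
command_gripper(.72); rep('open'); ctrl.wait(.2)
ctrl.servo_line([x,y,.2],velocity=.12)
hover(.45,-.02,0,.35)
q=ctrl.state()['q']; ctrl.move_j([-1.247,.536,-.004,1.538,.003,1.067,-.071]); rep('home')
im,d=read_camera('top'); cv2.imwrite('pics/top1.png',im); np.save('pics/top1.npy',d)
P=cloud(d,camera_model('top'))
mask=((d>0)&(P[...,2]>.005)).astype(np.uint8); 
for n,(px,py,r) in dict(pin=(.575,-.278,.065),candle=(.401,.079,.045),pot=(.397,-.082,.045)).items():
    g=(d>0)&(np.hypot(P[...,0]-px,P[...,1]-py)<r)&(P[...,2]>.012); print(n,cv2.minAreaRect((P[g][:,:2]*1000).astype(np.float32)),P[g][:,2].max())
for n,c,a,L in (('box',BOX,2.8,.036),('tray',TRAY,-5.9,.06)):
    for dy in (L,-L):
        px,py=at(c,a,dy); g=(d>0)&(abs(P[...,1]-py)<.034+(n=='tray')*.018)&(abs(P[...,0]-px)<.036-.01*(n=='tray'))&(P[...,2]>.012); q=P[g]
        print(n,(px,py),cv2.minAreaRect((q[:,:2]*1000).astype(np.float32)),np.percentile(q[:,2],[10,50,95]).round(4))
cv2.imwrite('pics/top1c.png',cv2.resize(im[120:350,110:490],None,fx=2,fy=2))
```

```text
near t 51.6 tcp [ 0.5761 -0.277   0.0141] open 0.550 grip 62.0 F [ 0.9  0.6 -2.9]
contact z 0.005999999999999997 7.958159997097737
set t 54.4 tcp [ 0.5761 -0.2771  0.0067] open 0.548 grip 62.9 F [-2.6  2.1  5.1]
open t 54.7 tcp [ 0.5762 -0.2772  0.006 ] open 0.719 grip 0.0 F [ 0.5 -0.3 -0.3]
home t 60.3 tcp [0.2489 0.6006 0.2319] open 0.721 grip 0.0 F [0.4 0.1 0.2]
pin ((574.6688232421875, -278.31463623046875), (83.51423645019531, 79.207275390625), 62.89249801635742) 0.03572241343069262
candle ((400.77685546875, 78.98128509521484), (47.82563018798828, 47.78773880004883), 89.66484832763672) 0.05444736913346865
pot ((397.0678405761719, -82.07972717285156), (54.86881637573242, 55.19245147705078), 24.73872184753418) 0.05658942852053181
box (np.float64(0.5662414082873579), np.float64(0.3159570209442917)) ((562.3089599609375, 314.8115539550781), (56.09800338745117, 55.171661376953125), 60.561195373535156) [0.0202 0.0289 0.0334]
box (np.float64(0.569758591712642), np.float64(0.2440429790557084)) ((566.3914184570312, 243.74200439453125), (55.47697448730469, 52.85514831542969), 10.868793487548828) [0.0203 0.0292 0.0333]
tray (np.float64(0.6831675522072349), np.float64(0.06468216902703046)) ((680.1546630859375, 65.99237060546875), (99.46402740478516, 25.485639572143555), 83.63906860351562) [0.0144 0.018  0.0215]
tray (np.float64(0.6708324477927652), np.float64(-0.05468216902703046)) ((668.1693725585938, -54.62761688232422), (99.99134063720703, 25.13198471069336), 83.74053192138672) [0.0145 0.0182 0.0221]
```

View pics/top1c.png

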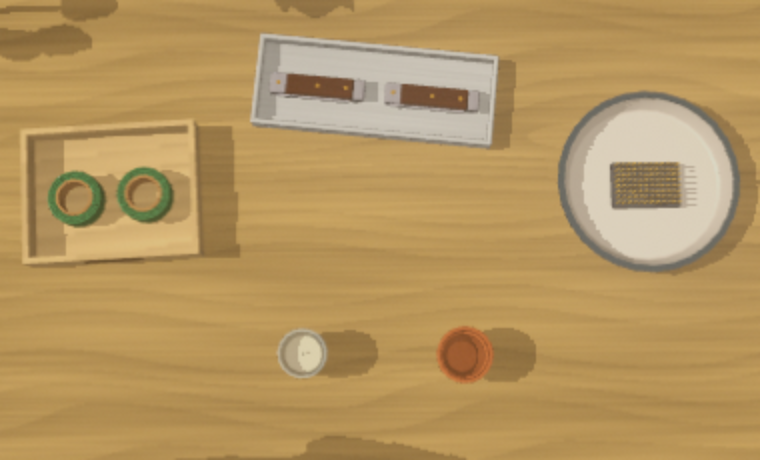

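The crop shows the rolls flat in the box at (76,198) and (145,194), and the knives flat in the tray at (318,87) and (432,97). The pin holder is centred in the dish at (645,185) with its pins up. The candle and pot have not moved.

```bash
python3 -c "
from cell import ctrl
print(ctrl.sign_off())"
```

```text
the job is handed in; nothing more can be done
None
```

The job is handed in at about 60 s of the 134 s allowed: both rolls are flat in the box, both knives are flat in the tray, the pin holder is set down gently in the middle of the dish with its pins up, and the candle and pot are where they were.

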